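# Draw the loaded shuttle out of the press guard with the pull hook

## Robot

A 7-joint arm with a two-finger parallel gripper is mounted at the origin on a cart in front of the work surface, level with it; the furniture and walls round the work are solid. World frame = base frame: x ahead of the robot, y to its left, z up, the work surface at z = 0. Lengths are in m, angles in degrees, forces in N, time in s.
With the tool pointing down it reaches from about 0.425 to 0.875 m from the base axis. Payload 4.7 kg.
Tool frame: the origin (TCP) lies on the mounting face of the last link; the fingertips stand 182 mm ahead of it and the grasp point (between the pads) lies 164 mm ahead of it; z points along the fingers, y is the line along which they close (so a half turn about z gives the same grasp; the last joint's range is limited). The gripper opens to 87 mm and grips with 3 to 60 N. Pads are 19 mm wide; open, the fingers measure 117 mm over their backs; the gripper's body (75 mm by 190 mm) begins 51 mm behind the grasp point.
Start: joints at [74.146, 18.392, -4.016, 83.108, 1.295, 78.541, -3.26], TCP at [0.186, -0.623, 0.405] pointing down, gripper open.
Joint ranges: [-163.93, 163.93], [-17.29, 119.83], [-79.2, 71.16], [3.27, 140.29], [-89.18, 269.18], [5.43, 117.66], [-154.24, 154.24]. Speed limits (degrees/s): [147.25, 147.25, 180, 180, 180, 180, 180].

## Interface

Orientations are given as [roll, pitch, yaw] about the fixed x, y, z axes, in that order (R = Rz(yaw) Ry(pitch) Rx(roll)).
In Python, from cell import env gives the robot as it stands.
- The arm moves only by the tool servo_tool, never from a script. Its argument "plan" is a list of rows, each an object with "xyz": the shift along the tool's x, y, z in cm, a list of three; "twist": the turn, a rotation vector about the tool's x, y, z in degrees, a list of three; "jaw": the closure, from 0 (fully open) to 1 (shut). In form: [{"xyz": [x, y, z], "twist": [wx, wy, wz], "jaw": jaw}, ...]. A call has 1 to 10 rows; each row is the pose to reach, as a shift and turn from the pose commanded when the call began, along the tool's axes at that moment; what a row does not reach only later rows make up. A row lasts 1/12 s, in which the tool goes at most 41.7 mm and 7.16 degrees, less where a joint would pass 70% of its speed; a pose out of reach is approached as far as the arm can. A call with a gripper value outside its range is refused whole. The fingers move at their own pace and stop on an object; "newtons" is the grip in N (left out, the last holds). Time passes only in rows, so rows that repeat a pose let the fingers close. It gives the time, the measured TCP pose, the force, the opening and the grip force at its end, in the units of the state.
- env.get_obs(): the state, without advancing time (a new reading comes with each control period).
- env.read_camera(name): name is "scene" or "top"; returns a dict with "img" (480x640x3 uint8, red, green, blue), "camera_matrix" (3x3 intrinsics, pixels), "R" (3x3) and "t" (3): a world point X has camera coordinates R X + t. Camera axes: x right, y down, z forward; pixel columns grow to the right and rows downward; lengths in m; the calibration is good to about 2 mm. A picture is of the moment at which its call begins. There is no depth.
- env.sign_off(): hands the job in; it is judged then, once.
The state is a dict: "time_s": time; "qpos": joint angles; "joint_velocities": joint speeds; "effort": joint torques, N m; "tool_pos": TCP position; "tool_rot": TCP orientation; "force": force on the tool from outside, world axes, zero at the start; "wrist_torque": the same for the moment, N m; "grip_width": finger opening in m; "grasp_force": force on a finger pad.
Only numpy, scipy, OpenCV 4.12 (cv2) and the standard library are available. Lean on these libraries where they do the work, as an engineer would, in place of code of your own. Each camera call takes 0.05 s, during which the arm holds its last target. There are 200 camera calls.

## Task

The tested filter still sits on its shuttle under the press guard, where no hand may go. Take the pull hook, catch it behind the shuttle's upright pull pin, and draw the shuttle steadily out until it has been held firmly against its sprung end stop for a moment, pressing the spring in but never hard. Then unhook without shoving the shuttle back, so that it stays resting against the stop with the filter upright in its nest, and lay the hook down flat on the open bench, leaving everything else where it is.

Things in the scene. Friction and masses are not known exactly. Their poses are not given: they have to be found in the camera images.
- station: Fixed shuttle station: grey base 365 x 150 mm (x -175..+190, y -75..+75 mm) with two steel guide rails, and a press guard over its far half. Origin on the bench under the track's centre line; +x runs along the track into the guard, -x is the way out to the robot, z up. Track surface 30 mm, rail tops 50 mm above the bench.
- guard_mouth (a point): Middle of the guard's open front, at station x = 0, 100 mm above the bench. From here to x = 188 mm a metal roof with a small press cylinder covers the track, free to 150 mm above the bench (less above the filter: rubber press plate). Its 4 pillars, at x = 60 and 182 mm, and the clear side and back panes between them leave 126 mm inside. Roof top 158 mm, cylinder top 246 mm.
- shuttle: Loose aluminium plate 130 x 98 x 12 mm, sliding on the track between the rails, whose lips hold it down; 0.22-0.45 kg, drags with 1.5-5 N, filter included. Origin: centre of its underside; axes as the station's. Carries a black nest ring (84 mm across, 8 mm high, centre at x = +14 mm) holding the filter, and the pull pin. Its front face, x = -65 mm, meets the stop.
- pull_pin (a point): On the axis of the shuttle's upright steel pull pin, 74 mm above the bench. The pin is 12 mm thick (20 mm at its foot, below 48 mm), fixed at x = -54 mm on the shuttle's centre line, domed top 106 mm above the bench; clear all round above 50 mm except for the filter, whose wall begins 33 mm behind the pin's axis. At the start it stands 34-54 mm inside the guard.
- stop_block: Steel cross bar 22 x 100 x 22 mm fixed across the track's front end, top 52 mm above the bench. Origin: centre of its underside. The adjusting screw through its middle carries a sprung plunger (8 mm thick, 4 N/mm, bottoms after 6 mm) that points into the track. Firmly against the stop: 5 N or more on the plunger for 0.3 s; over 14 N is too hard.
- stop_axis (a point): Middle of the stop bar, on the plunger's axis, 38.5 mm above the bench. The plunger's free tip stands 23 to 53 mm from this point towards the guard, depending on how the screw is set. The setting is not measured: the stop has to be felt. (The shuttle's origin is 65 mm beyond the tip when its front face touches it.)
- filter: White filter canister, 69 mm in diameter, 58 mm high, 0.08-0.17 kg, standing loose in the shuttle's nest. Origin: centre of its underside; z up.
- pull_hook: Hook tool lying flat on the bench, 0.13 kg: black grip 90 mm long (x), 20 mm wide (y), 28 mm high (z), parallel flat sides, and a 6 mm steel rod in line with its middle. Origin: middle of the grip, half-way up (14 mm above the bench as it lies). +x points along the rod to the hooked end, which bends sideways to +y.
- hook_bar (a point): Middle of the hook's cross bar, at x = 170, y = 12.5, z = 0 mm in the hook's frame. The rod ends in this 6 mm bar, which runs sideways (centre line y = 0 to 25 mm), then a short lip turns back to x = 161 mm at y = 25 mm (round end to x = 158). The 19 mm gap between rod and lip, before the bar, is for the pin: bar behind the pin, pin at y of about 12 mm.
- spare_filter: Bystander: dark grey filter canister, 69 mm in diameter, 58 mm high, standing on the bench to the left of the station. Origin: centre of its underside.
- seal_ring: Bystander: black rubber ring, 71 mm across, 11 mm high, lying on the bench at the back left. Origin: centre of its underside.
- driver: Bystander: slot screwdriver with a red handle, 212 mm long, 34 mm high, lying on the bench near the robot, to the right. Origin: centre of its underside.
- tester_1: Fixed furniture to keep clear of: leak tester at the left of the bench, about 500 mm (x) by 255 mm (y), 485 mm high. Origin: centre of its underside. The arm may start beyond or behind it: pass on the robot's side of it (at x below 0.25 m) or above it, not through it.
Mind the look-alikes: they are no part of the job. Leave any blue or orange look-alike of the filter alone.

How it is judged:
By the outcome, as a careful person would: the job done as asked, in the order asked, and still so for the second after the job is handed in, with the robot touching nothing.
It also fails if it takes over 72 s, if anything falls off the work surface, if the arm or the gripper's body presses on something with over 40 N, if the wrist force passes 120 N, or if a joint passes its speed limit or range.

## Working session

There is one attempt and no reset: what is moved stays moved. The work goes in short steps, Python scripts to look and compute and a tool call to move; the robot and the scene stay as the last step left them, time stands still between calls to the robot, and variables do not carry over. Pictures are saved under pics/ and viewed, at most 10 in all, crops included, and the job is handed in when it is done.

Besides the shell and the picture viewer there is one more tool, called after "Call:" by a JSON object that holds its "name" and its "arguments". servo_tool: Moves the arm, as the interface text tells. Its arguments: {"type":"object","properties":{"plan":{"type":"array","items":{"type":"object","properties":{"xyz":{"type":"array","items":{"type":"number"}},"twist":{"type":"array","items":{"type":"number"}},"jaw":{"type":"number"}}}},"newtons":{"type":"number"}},"required":["plan"]}

```bash
mkdir -p pics; cat > h.py <<'E'
import numpy as np, cv2, json
from cell import env
from scipy.spatial.transform import Rotation as Ro
def snap(name,fn,crop=None,scale=1):
    c=env.read_camera(name); im=c["img"][:,:,::-1]
    np.savez('pics/'+fn+'.npz',**{k:c[k] for k in("img","camera_matrix","R","t")})
    if crop: x0,y0,x1,y1=crop; im=im[y0:y1,x0:x1]
    if scale!=1: im=cv2.resize(im,None,fx=scale,fy=scale,interpolation=cv2.INTER_CUBIC)
    cv2.imwrite('pics/'+fn+'.png',im); return c
def ray(c,u,v):
    K,R,t=(np.array(c[k]) for k in("camera_matrix","R","t"))
    d=R.T@np.linalg.solve(K,[u,v,1]); return -R.T@t,d
def onz(c,u,v,z):
    o,d=ray(c,u,v); return o+d*(z-o[2])/d[2]
def tri(c1,p1,c2,p2):
    o1,d1=ray(c1,*p1);o2,d2=ray(c2,*p2)
    s=np.linalg.lstsq(np.c_[d1,-d2],o2-o1,rcond=None)[0]
    a,b=o1+s[0]*d1,o2+s[1]*d2; return (a+b)/2,np.linalg.norm(a-b)
def proj(c,X):
    K,R,t=(np.array(c[k]) for k in("camera_matrix","R","t"))
    p=K@(R@np.array(X)+t); return p[:2]/p[2]
E
python3 - <<'E'
from h import *
for n in("scene","top"):
    c=snap(n,n+"0"); print(n,-np.array(c["R"]).T@c["t"])
o=env.get_obs(); print({k:np.round(v,3) for k,v in o.items()})
E
```

```text
scene [-0.06032143  0.57550368  0.9265129 ]
top [0.27834984 0.11643142 1.46634772]
{'time_s': np.float64(0.1), 'qpos': array([74.147, 18.435, -4.016, 83.166,  1.294, 78.541, -3.26 ]), 'joint_velocities': array([ 0.017, -0.095,  0.005, -0.179, -0.152, -0.047,  0.065]), 'effort': array([-0.0000e+00, -4.9257e+01, -4.0600e-01, -3.1340e+01, -6.4000e-02,
        4.0000e-02,  0.0000e+00]), 'tool_pos': array([ 0.186, -0.623,  0.404]), 'tool_rot': array([-1.79903e+02,  4.00000e-03,  1.66630e+01]), 'force': array([ 0.653,  0.231, -0.323]), 'wrist_torque': array([-0.016, -0.056,  0.04 ]), 'grasp_force': np.float64(0.0), 'grip_width': np.float64(0.087)}
```

View pics/scene0.png

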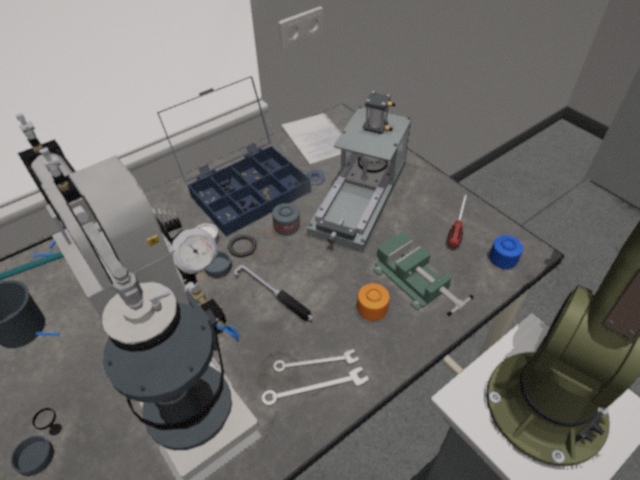

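View pics/top0.png

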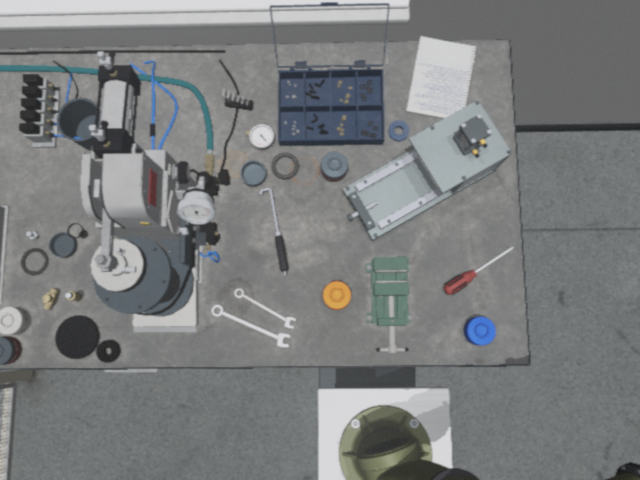

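Scene: the hook has its black grip at about scene (294,305) / top (281,255), with the rod tip at scene (237,268) / top (264,190). The station is at scene (360,175) / top (430,170). The orange and blue canisters are look-alikes and the dark grey one is the spare. Next I'll enlarge the hook and station.

```bash
python3 - <<'E'
from h import *
def mont(fn,a,b,h=560):
    out=[]
    for f,(x0,y0,x1,y1),s in(a,b):
        im=np.load('pics/'+f+'.npz')['img'][y0:y1,x0:x1,::-1]
        im=cv2.resize(im,None,fx=s,fy=s,interpolation=cv2.INTER_CUBIC)
        for x in range((x0+9)//10*10,x1,10): cv2.putText(im,str(x),(int((x-x0+.5)*s),8),0,.3,(0,255,255),1); cv2.line(im,(int((x-x0+.5)*s),10),(int((x-x0+.5)*s),14),(0,255,255),1)
        for y in range((y0+9)//10*10,y1,10): cv2.putText(im,str(y),(6,int((y-y0+.5)*s)),0,.3,(0,255,255),1); cv2.line(im,(0,int((y-y0+.5)*s)),(5,int((y-y0+.5)*s)),(0,255,255),1)
        out.append(cv2.copyMakeBorder(im,0,max(0,h-im.shape[0]),0,4,cv2.BORDER_CONSTANT)[:h])
    m=np.hstack(out); print(m.shape); cv2.imwrite('pics/'+fn+'.png',m)
mont('hookz',('top0',(250,180,300,280),5.5),('scene0',(228,255,318,330),5.6))
mont('statz',('top0',(335,95,515,245),2.3),('scene0',(300,85,415,250),3.3))
E
```

```text
(560, 787, 3)
(560, 802, 3)
```

View pics/hookz.png

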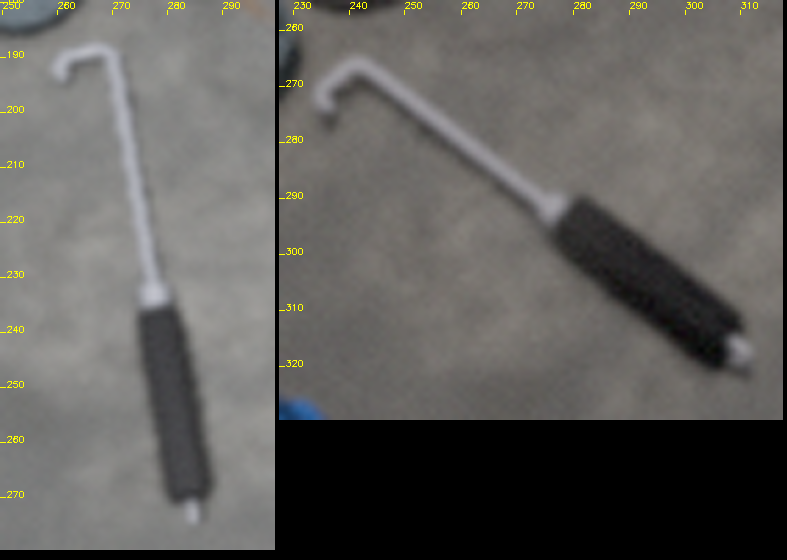

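View pics/statz.png

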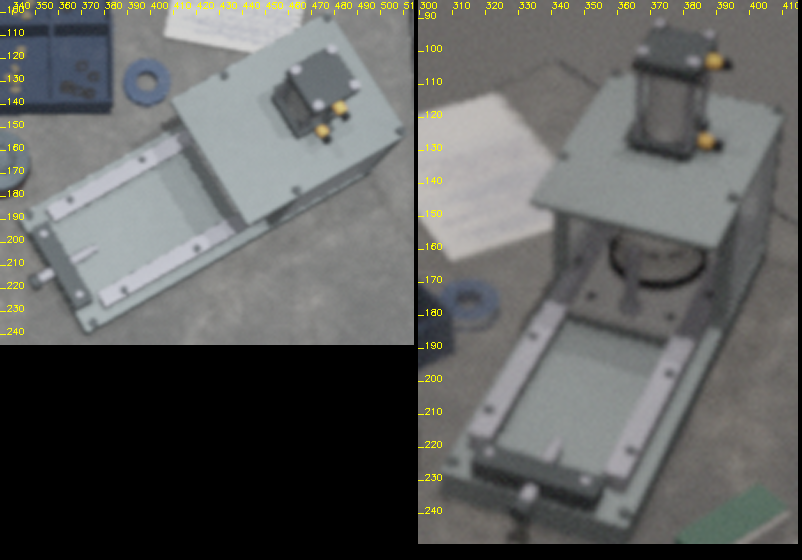

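```bash
python3 - <<'E'
from h import *
T=dict(np.load('pics/top0.npz'));S=dict(np.load('pics/scene0.npz'))
t=lambda X,Y,x0,y0,s,o=0:(x0+(X-o)/s-.5,y0+Y/s-.5)
P={'corner':((113,48),(360,65)),'ferrule':((152,290),(550,208)),'butt':((193,510),(740,350)),'lip':((60,75),(328,115))}
for k,(a,b) in P.items():
    X,e=tri(T,t(*a,250,180,5.5),S,t(*b,228,255,5.6,279)); print(k,X.round(4),e.round(4),'top@14',onz(T,*t(*a,250,180,5.5),.014).round(4),'sc@14',onz(S,*t(*b,228,255,5.6,279),.014).round(4))
Q={'rFL':((173,98),(533,202)),'rFR':((247,222),(715,247)),'rBR':((402,128),(783,108)),'rBL':((332,17),(610,72)),'boltL':((44,234),(489,453)),'boltR':((79,294),(588,480)),
'railRboltnear':((123,290),(628,450)),'railRboltfar':((197,248),(669,373)),'railLnear':((69,200),(489,408)),'railLfar':((142,160),(534,335))}
for k,(a,b) in Q.items():
    X,e=tri(T,t(*a,335,95,2.3),S,t(*b,300,85,3.3,418)); z=.158 if k[0]=='r' and len(k)==3 else .052
    if 'rail' in k: z=.05
    print(k,X.round(4),e.round(4),'top@z',onz(T,*t(*a,335,95,2.3),z).round(4),'sc',onz(S,*t(*b,300,85,3.3,418),z).round(4))
for z in(.100,.106): print('pintop',onz(S,*t(633,248,300,85,3.3,418),z))
E
```

```text
corner [0.651  0.2767 0.0081] 0.0003 top@14 [0.6495 0.2761 0.014 ] sc@14 [0.6462 0.2785 0.014 ]
ferrule [0.5355 0.2577 0.0135] 0.0 top@14 [0.5354 0.2577 0.014 ] sc@14 [0.5352 0.2579 0.014 ]
butt [0.4339 0.2386 0.0137] 0.0005 top@14 [0.4341 0.2388 0.014 ] sc@14 [0.4336 0.2386 0.014 ]
lip [0.6385 0.3011 0.0058] 0.0015 top@14 [0.637  0.3006 0.014 ] sc@14 [0.6317 0.3031 0.014 ]
rFL [ 0.731  -0.0657  0.1501] 0.0041 top@z [ 0.7298 -0.0633  0.158 ] sc [ 0.7212 -0.0603  0.158 ]
rFR [ 0.6006 -0.134   0.1539] 0.0028 top@z [ 0.6007 -0.1323  0.158 ] sc [ 0.596 -0.131  0.158]
rBR [ 0.6925 -0.2921  0.1585] 0.0056 top@z [ 0.6949 -0.2905  0.158 ] sc [ 0.6907 -0.2942  0.158 ]
rBL [ 0.8173 -0.225   0.1546] 0.0081 top@z [ 0.8128 -0.2267  0.158 ] sc [ 0.8168 -0.2192  0.158 ]
boltL [0.617  0.0649 0.0501] 0.0002 top@z [0.6166 0.0651 0.052 ] sc [0.6154 0.066  0.052 ]
boltR [0.5492 0.028  0.0532] 0.003 top@z [0.5506 0.0289 0.052 ] sc [0.5488 0.0264 0.052 ]
railRboltnear [ 0.5549 -0.018   0.0498] 0.0005 top@z [ 0.5547 -0.0182  0.05  ] sc [ 0.555  -0.0177  0.05  ]
railRboltfar [ 0.5998 -0.0989  0.0477] 0.0004 top@z [ 0.5994 -0.0984  0.05  ] sc [ 0.5979 -0.0973  0.05  ]
railLnear [0.6534 0.0371 0.0519] 0.0011 top@z [0.6543 0.0374 0.05  ] sc [0.6545 0.0356 0.05  ]
railLfar [ 0.6974 -0.0426  0.0504] 0.0006 top@z [ 0.6977 -0.0424  0.05  ] sc [ 0.6975 -0.043   0.05  ]
pintop [ 0.68502248 -0.1330235   0.1       ]
pintop [ 0.67961172 -0.12788001  0.106     ]
```

Call:
{"name": "servo_tool", "arguments": {"plan": [{"xyz":[3.6,-1.7,0],"twist":[0,0,-6],"jaw":0},{"xyz":[7.2,-3.4,0],"twist":[0,0,-13],"jaw":0},{"xyz":[10.7,-5,0],"twist":[0,0,-20],"jaw":0},{"xyz":[14.3,-6.7,0],"twist":[0,0,-27],"jaw":0},{"xyz":[17.9,-8.4,0],"twist":[0,0,-34],"jaw":0},{"xyz":[21.4,-10,0],"twist":[0,0,-41],"jaw":0},{"xyz":[25,-11.7,0],"twist":[0,0,-48],"jaw":0},{"xyz":[28.6,-13.4,0],"twist":[0,0,-55],"jaw":0},{"xyz":[32.1,-15.1,0],"twist":[0,0,-62],"jaw":0},{"xyz":[35.7,-16.8,0],"twist":[0,0,-69],"jaw":0}]}}

```text
time_s: 0.93
tool_pos: [0.4811, -0.3579, 0.4045]
tool_rot: [-180.0, 0.0, 86.0]
force: [1.0, -0.7, 0.3]
grip_width: 0.0869
grasp_force: 0.0
```

Call:
{"name": "servo_tool", "arguments": {"plan": [{"xyz":[3.8,0.2,0],"twist":[0,0,-6],"jaw":0},{"xyz":[7.6,0.4,0],"twist":[0,0,-12],"jaw":0},{"xyz":[11.4,0.5,0],"twist":[0,0,-18],"jaw":0},{"xyz":[15.2,0.7,0],"twist":[0,0,-24],"jaw":0},{"xyz":[19,0.9,0],"twist":[0,0,-30],"jaw":0},{"xyz":[22.8,1.1,0],"twist":[0,0,-36],"jaw":0},{"xyz":[26.6,1.3,0],"twist":[0,0,-42],"jaw":0},{"xyz":[30.4,1.4,0],"twist":[0,0,-48],"jaw":0},{"xyz":[34.2,1.6,0],"twist":[0,0,-54],"jaw":0},{"xyz":[38.2,1.8,0],"twist":[0,0,-60],"jaw":0}]}}

```text
time_s: 1.77
tool_pos: [0.5266, 0.0215, 0.4046]
tool_rot: [-179.9, 0.0, 145.9]
force: [1.3, -0.3, -0.9]
grip_width: 0.0873
grasp_force: 0.0
```

```bash
cat >> h.py <<'E'
def to(xyz,yaw,frm=None):
    """shift/twist in tool axes (cm, deg) from the measured (or given) pose to a tool-down pose"""
    o=env.get_obs(); p,r=(o["tool_pos"],o["tool_rot"]) if frm is None else frm
    R=Ro.from_euler('xyz',r,degrees=True); G=Ro.from_euler('xyz',[180,0,yaw],degrees=True)
    print('to: xyz',(R.inv().apply(np.array(xyz)-p)*100).round(2),'twist',(R.inv()*G).as_rotvec(degrees=True).round(1))
def st():
    o=env.get_obs(); print({k:np.round(o[k],3).tolist() for k in("time_s","qpos","tool_pos","tool_rot","force","wrist_torque","grip_width","grasp_force")})
E
python3 - <<'E'
from h import *
st(); to([.482,.247,.30],-170.2)
# pin: intersect scene rays with station's vertical mid plane
S=dict(np.load('pics/scene0.npz')); d=np.array([.482,-.876,0]);n=np.array([.876,.482,0]);p0=np.array([.664,-.0975,0])
for u,v in((633,245),(633,260),(631,280),(629,300),(628,310)):
    o,r=ray(S,300+(u-418)/3.3-.5,85+v/3.3-.5); X=o+r*(n@(p0-o))/(n@r); print(u,v,X.round(4),'sx',(d@(X-p0)).round(4))
T=dict(np.load('pics/top0.npz')); print(onz(T,250+174/5.5-.5,180+401/5.5-.5,.028))
E
```

```text
{'time_s': 1.767, 'qpos': [37.216, 6.528, -45.167, 99.231, 4.82, 76.222, 46.986], 'tool_pos': [0.527, 0.022, 0.405], 'tool_rot': [-179.946, 0.024, 145.903], 'force': [1.329, -0.328, -0.895], 'wrist_torque': [0.055, -0.167, -0.004], 'grip_width': 0.087, 'grasp_force': 0.0}
to: xyz [16.34 16.18 10.43] twist [ -0.1   0.  -43.9]
633 245 [ 0.6817 -0.1296  0.1068] sx 0.0367
633 260 [ 0.6829 -0.1319  0.0898] sx 0.0392
631 280 [ 0.682  -0.1303  0.0708] sx 0.0374
629 300 [ 0.6811 -0.1287  0.0513] sx 0.0355
628 310 [ 0.6807 -0.1278  0.0414] sx 0.0346
[0.48202551 0.24621527 0.028     ]
```

Call:
{"name": "servo_tool", "arguments": {"plan": [{"xyz":[2,2,1.3],"twist":[0,0,-5.5],"jaw":0},{"xyz":[4.1,4,2.6],"twist":[0,0,-11],"jaw":0},{"xyz":[6.1,6.1,3.9],"twist":[0,0,-16.5],"jaw":0},{"xyz":[8.2,8.1,5.2],"twist":[0,0,-22],"jaw":0},{"xyz":[10.2,10.1,6.5],"twist":[0,0,-27.5],"jaw":0},{"xyz":[12.3,12.1,7.8],"twist":[0,0,-33],"jaw":0},{"xyz":[14.3,14.2,9.1],"twist":[0,0,-38.5],"jaw":0},{"xyz":[16.3,16.2,10.4],"twist":[0,0,-43.9],"jaw":0},{"xyz":[16.3,16.2,10.4],"twist":[0,0,-43.9],"jaw":0}]}}

```text
time_s: 2.52
tool_pos: [0.4803, 0.2511, 0.2985]
tool_rot: [179.8, -0.2, -169.8]
force: [-1.4, 0.2, -0.6]
grip_width: 0.0872
grasp_force: 0.0
```

```bash
python3 - <<'E'
from h import *
st(); to([.482,.2465,.187],-170.2)
E
```

```text
{'time_s': 2.517, 'qpos': [19.025, 18.065, -56.703, 104.474, 16.087, 66.346, 57.28], 'tool_pos': [0.48, 0.251, 0.299], 'tool_rot': [179.765, -0.244, -169.754], 'force': [-1.37, 0.16, -0.558], 'wrist_torque': [0.115, -0.056, 0.006], 'grip_width': 0.087, 'grasp_force': 0.0}
to: xyz [-0.13 -0.53 11.15] twist [ 0.2 -0.2  0.4]
```

Call:
{"name": "servo_tool", "arguments": {"plan": [{"xyz":[-0.1,-0.2,2],"twist":[0,0,0.2],"jaw":0},{"xyz":[-0.1,-0.4,4.5],"twist":[0,0,0.4],"jaw":0},{"xyz":[-0.1,-0.4,7],"twist":[0,0,0.4],"jaw":0},{"xyz":[-0.1,-0.4,9],"twist":[0,0,0.4],"jaw":0},{"xyz":[-0.1,-0.4,10.3],"twist":[0,0,0.4],"jaw":0},{"xyz":[-0.1,-0.4,11.1],"twist":[0,0,0.4],"jaw":0},{"xyz":[-0.1,-0.4,11.1],"twist":[0,0,0.4],"jaw":0},{"xyz":[-0.1,-0.4,11.1],"twist":[0,0,0.4],"jaw":0}]}}

```text
time_s: 3.18
tool_pos: [0.4857, 0.2422, 0.1901]
tool_rot: [180.0, 0.0, -170.8]
force: [0.6, 0.8, 0.8]
grip_width: 0.0871
grasp_force: 0.0
```

```bash
python3 - <<'E'
from h import *
st(); to([.482,.2465,.187],-170.2)
E
```

```text
{'time_s': 3.183, 'qpos': [14.197, 26.343, -51.085, 109.517, 24.677, 55.775, 50.885], 'tool_pos': [0.486, 0.242, 0.19], 'tool_rot': [179.987, 0.018, -170.847], 'force': [0.617, 0.794, 0.85], 'wrist_torque': [0.153, -0.134, -0.038], 'grip_width': 0.087, 'grasp_force': 0.0}
to: xyz [0.3  0.48 0.31] twist [ 0.   0.  -0.6]
```

Call:
{"name": "servo_tool", "arguments": {"plan": [{"xyz":[0.3,0.45,0.3],"twist":[0,0,-0.6],"jaw":0},{"xyz":[0.3,0.45,0.3],"twist":[0,0,-0.6],"jaw":0},{"xyz":[0.3,0.45,0.3],"twist":[0,0,-0.6],"jaw":0.5},{"xyz":[0.3,0.45,0.3],"twist":[0,0,-0.6],"jaw":0.7},{"xyz":[0.3,0.45,0.3],"twist":[0,0,-0.6],"jaw":1},{"xyz":[0.3,0.45,0.3],"twist":[0,0,-0.6],"jaw":1},{"xyz":[0.3,0.45,0.3],"twist":[0,0,-0.6],"jaw":1},{"xyz":[0.3,0.45,0.3],"twist":[0,0,-0.6],"jaw":1}], "newtons": 40}}

```text
time_s: 3.85
tool_pos: [0.4819, 0.2459, 0.1868]
tool_rot: [-180.0, 0.0, -170.3]
force: [-0.0, 0.0, -0.3]
grip_width: 0.0552
grasp_force: 0.0
```

```bash
python3 - <<'E'
from h import *
st()
E
```

```text
{'time_s': 3.85, 'qpos': [13.741, 26.515, -51.14, 109.861, 24.984, 55.429, 50.682], 'tool_pos': [0.482, 0.246, 0.187], 'tool_rot': [-179.991, 0.005, -170.251], 'force': [-0.013, 0.011, -0.293], 'wrist_torque': [0.095, -0.064, -0.018], 'grip_width': 0.055, 'grasp_force': 0.0}
```

Call:
{"name": "servo_tool", "arguments": {"plan": [{"xyz":[0,0,0],"twist":[0,0,0],"jaw":1},{"xyz":[0,0,0],"twist":[0,0,0],"jaw":1},{"xyz":[0,0,0],"twist":[0,0,0],"jaw":1},{"xyz":[0,0,0],"twist":[0,0,0],"jaw":1},{"xyz":[0,0,0],"twist":[0,0,0],"jaw":1},{"xyz":[0,0,0],"twist":[0,0,0],"jaw":1},{"xyz":[0,0,0],"twist":[0,0,0],"jaw":1},{"xyz":[0,0,0],"twist":[0,0,0],"jaw":1},{"xyz":[0,0,0],"twist":[0,0,0],"jaw":1},{"xyz":[0,0,0],"twist":[0,0,0],"jaw":1}], "newtons": 40}}

```text
time_s: 4.68
tool_pos: [0.4818, 0.246, 0.1867]
tool_rot: [180.0, -0.0, -170.2]
force: [0.1, -0.2, -1.4]
grip_width: 0.0196
grasp_force: 40.0
```

Call:
{"name": "servo_tool", "arguments": {"plan": [{"xyz":[0,0,0],"twist":[0,0,0],"jaw":1},{"xyz":[0,0,0],"twist":[0,0,0],"jaw":1},{"xyz":[0,0,-1],"twist":[0,0,0],"jaw":1},{"xyz":[0,0,-3],"twist":[0,0,0],"jaw":1},{"xyz":[0,0,-5],"twist":[0,0,0],"jaw":1},{"xyz":[0,0,-7],"twist":[0,0,0],"jaw":1},{"xyz":[0,0,-9],"twist":[0,0,0],"jaw":1},{"xyz":[0,0,-11],"twist":[0,0,0],"jaw":1},{"xyz":[0,0,-12],"twist":[0,0,0],"jaw":1},{"xyz":[0,0,-12],"twist":[0,0,0],"jaw":1}]}}

```text
time_s: 5.52
tool_pos: [0.4824, 0.2466, 0.3093]
tool_rot: [180.0, 0.3, -170.2]
force: [0.4, 0.7, -1.1]
grip_width: 0.0198
grasp_force: 40.0
```

```bash
python3 - <<'E'
from h import *
st()
E
```

```text
{'time_s': 5.517, 'qpos': [19.971, 17.051, -57.035, 104.03, 15.616, 67.042, 57.712], 'tool_pos': [0.482, 0.247, 0.309], 'tool_rot': [179.997, 0.255, -170.247], 'force': [0.376, 0.662, -1.068], 'wrist_torque': [0.081, -0.125, 0.048], 'grip_width': 0.02, 'grasp_force': 39.979}
```

Call:
{"name": "servo_tool", "arguments": {"plan": [{"xyz":[-0.1,-1.7,0],"twist":[0,0,6],"jaw":1},{"xyz":[-0.3,-3.5,0],"twist":[0,0,13],"jaw":1},{"xyz":[-0.4,-5.2,0],"twist":[0,0,20],"jaw":1},{"xyz":[-0.6,-6.9,0],"twist":[0,0,27],"jaw":1},{"xyz":[-0.7,-8.6,0],"twist":[0,0,34],"jaw":1},{"xyz":[-0.8,-10.4,0],"twist":[0,0,41],"jaw":1},{"xyz":[-1,-12.1,0],"twist":[0,0,48],"jaw":1},{"xyz":[-1.1,-13.8,0],"twist":[0,0,55],"jaw":1},{"xyz":[-1.3,-15.5,0],"twist":[0,0,62],"jaw":1},{"xyz":[-1.4,-17.3,0],"twist":[0,0,69],"jaw":1}]}}

```text
time_s: 6.35
tool_pos: [0.5246, 0.077, 0.3054]
tool_rot: [-179.9, -0.1, 120.4]
force: [0.2, -0.5, -1.2]
grip_width: 0.0199
grasp_force: 40.0
```

Call:
{"name": "servo_tool", "arguments": {"plan": [{"xyz":[0,0,1],"twist":[0,0,1],"jaw":1},{"xyz":[0,0,2],"twist":[0,0,2.1],"jaw":1},{"xyz":[0,0,2.6],"twist":[0,0,2.1],"jaw":1},{"xyz":[0,0,2.6],"twist":[0,0,2.1],"jaw":1},{"xyz":[0,0,2.6],"twist":[0,0,2.1],"jaw":1},{"xyz":[0,0,2.6],"twist":[0,0,2.1],"jaw":1}]}}

```text
time_s: 6.85
tool_pos: [0.5248, 0.0785, 0.2807]
tool_rot: [-180.0, -0.0, 118.8]
force: [-0.4, -0.5, -0.7]
grip_width: 0.0199
grasp_force: 40.0
```

```bash
python3 - <<'E'
from h import *
st(); to([.525,.078,.281],118.7)
a=snap('top','top1');b=snap('scene','scene1')
ims=[]
for c,(x0,y0,x1,y1),s in((a,(335,130,485,240),3.6),(b,(280,130,390,250),3.6)): 
    ims.append(cv2.resize(c['img'][y0:y1,x0:x1,::-1],None,fx=s,fy=s,interpolation=2))
h=max(i.shape[0] for i in ims); ims=[cv2.copyMakeBorder(i,0,h-i.shape[0],0,4,0) for i in ims]
m=np.hstack(ims); m=cv2.resize(m,None,fx=.84,fy=.84,interpolation=3); print(m.shape); cv2.imwrite('pics/m1.png',m)
E
```

```text
{'time_s': 6.85, 'qpos': [26.255, 13.647, -41.795, 107.399, 10.175, 62.717, 9.334], 'tool_pos': [0.525, 0.079, 0.281], 'tool_rot': [-180.0, -0.015, 118.763], 'force': [-0.439, -0.501, -0.702], 'wrist_torque': [-0.014, -0.144, -0.06], 'grip_width': 0.02, 'grasp_force': 39.979}
to: xyz [-0.05 -0.01 -0.03] twist [-0.  -0.   0.1]
(363, 793, 3)
```

View pics/m1.png

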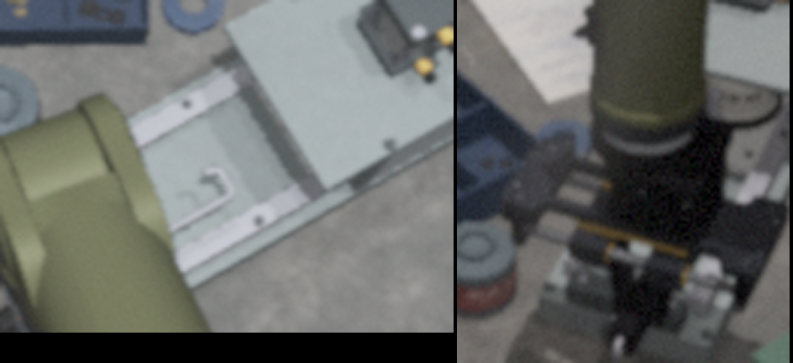

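Top view: the rod runs from (178,228) to its corner at (230,187), the bar goes to (210,170) and the lip ends near (206,181) in the montage. The scene view is blocked by the wrist. I'll compare these with the pose I expect.

```bash
python3 - <<'E'
from h import *
c=dict(np.load('pics/top1.npz')); d=np.array([.4802,-.8771,0]);n=np.array([.8771,.4802,0]); O=np.array([.5248,.0783,.108]); pin=np.array([.682,-.130,.108])
for nm,hx,hy in(('rodA',110,0),('corner',170,0),('barend',170,25),('lip',159,25)):
    p=proj(c,O+d*hx/1e3+n*hy/1e3); print(nm,((p-[335,130]+.5)*3.024).round(1))
for nm,u in(('corner',(230,187)),('barend',(210,171)),('lip',(206,181)),('rodA',(178,228))):
    X=onz(c,335+u[0]/3.024-.5,130+u[1]/3.024-.5,.108)-O; print(nm,'hook xy mm',(d@X*1e3).round(1),(n@X*1e3).round(1))
E
```

```text
rodA [167.7 232.3]
corner [234.  195.4]
barend [217.8 168.4]
lip [205.7 175.1]
corner hook xy mm 170.7 7.4
barend hook xy mm 163.6 26.2
lip hook xy mm 156.8 20.8
rodA hook xy mm 118.7 -1.0
```

```bash
python3 - <<'E'
from h import *
c=dict(np.load('pics/top1.npz')); d=np.array([.4802,-.8771,0]);n=np.array([.8771,.4802,0]); O=np.array([.5248,.0783,.108]); 
x0,y0,x1,y1,s=385,170,435,215,12
im=cv2.resize(c['img'][y0:y1,x0:x1,::-1],None,fx=s,fy=s,interpolation=2)
P=[((proj(c,O+d*a/1e3+n*b/1e3)-[x0,y0]+.5)*s).astype(int) for a,b in((110,0),(170,0),(170,25),(161,25))]
cv2.polylines(im,[np.array(P)],False,(0,0,255),1)
cv2.imwrite('pics/ov.png',im)
E
```

```text
(no output)
```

View pics/ov.png

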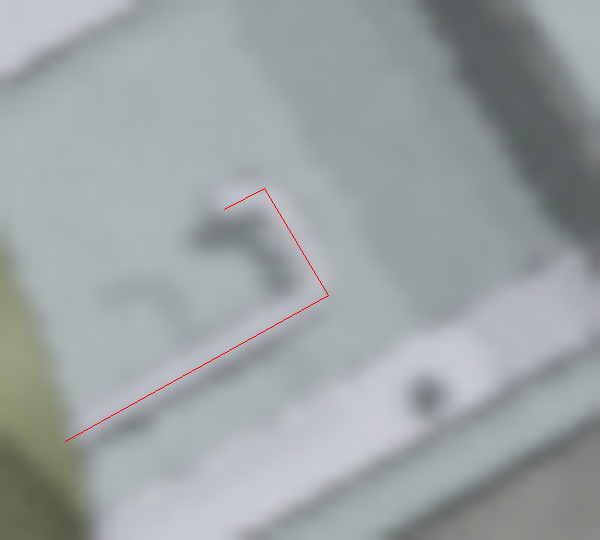

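The held hook sits about 2 mm left and 1 mm short of the prediction, so I'll correct for that. Now I'll lower it and advance it past the pin, clear on the right.

Call:
{"name": "servo_tool", "arguments": {"plan": [{"xyz":[0,-0.2,1],"twist":[0,0,0],"jaw":1},{"xyz":[0,-0.2,2.2],"twist":[0,0,0],"jaw":1},{"xyz":[0,-0.2,3.2],"twist":[0,0,0],"jaw":1},{"xyz":[0,-0.2,3.2],"twist":[0,0,0],"jaw":1},{"xyz":[0,-0.2,3.2],"twist":[0,0,0],"jaw":1}]}}

```text
time_s: 7.37
tool_pos: [0.5226, 0.0769, 0.2474]
tool_rot: [-179.9, -0.1, 118.7]
force: [-0.1, -0.1, -1.2]
grip_width: 0.0197
grasp_force: 40.0
```

Call:
{"name": "servo_tool", "arguments": {"plan": [{"xyz":[-1.2,0,0],"twist":[0,0,0],"jaw":1},{"xyz":[-2.7,0,0],"twist":[0,0,0],"jaw":1},{"xyz":[-4.2,0,0],"twist":[0,0,0],"jaw":1},{"xyz":[-5.7,0,0],"twist":[0,0,0],"jaw":1},{"xyz":[-7.2,0,0],"twist":[0,0,0],"jaw":1},{"xyz":[-8.6,0,0],"twist":[0,0,0],"jaw":1},{"xyz":[-9.8,0,0],"twist":[0,0,0],"jaw":1},{"xyz":[-10.8,0,0],"twist":[0,0,0],"jaw":1},{"xyz":[-11.3,0,0],"twist":[0,0,0],"jaw":1},{"xyz":[-11.3,0,0],"twist":[0,0,0],"jaw":1}]}}

```text
time_s: 8.2
tool_pos: [0.5779, -0.0237, 0.2486]
tool_rot: [-180.0, 0.0, 118.6]
force: [0.0, -0.3, -1.0]
grip_width: 0.0198
grasp_force: 40.0
```

```bash
python3 - <<'E'
from h import *
st(); d=np.array([.4802,-.8771,0]);n=np.array([.8771,.4802,0]);X=env.get_obs()["tool_pos"]-np.array([.682,-.130,0]); print(d@X,n@X)
b=snap('scene','scene2'); cv2.imwrite('pics/m2.png',cv2.resize(b['img'][100:260,280:440,::-1],None,fx=3.7,fy=3.7,interpolation=2))
E
```

```text
{'time_s': 8.2, 'qpos': [31.03, 21.165, -37.081, 102.569, 14.415, 61.053, 17.316], 'tool_pos': [0.578, -0.024, 0.249], 'tool_rot': [-179.993, 0.007, 118.554], 'force': [0.031, -0.251, -0.988], 'wrist_torque': [0.018, -0.13, 0.012], 'grip_width': 0.02, 'grasp_force': 39.979}
-0.14328294543015874 -0.04027896604676022
```

View pics/m2.png

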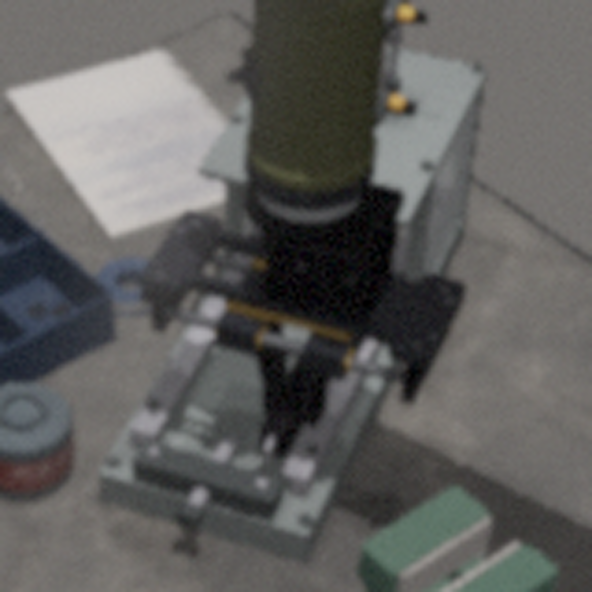

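The guard interior is hidden behind the wrist, as expected, and there is no contact force. I'll shift left by feel.

Call:
{"name": "servo_tool", "arguments": {"plan": [{"xyz":[0.1,0.2,0],"twist":[0,0,0],"jaw":1},{"xyz":[0.1,0.5,0],"twist":[0,0,0],"jaw":1},{"xyz":[0.1,0.8,0],"twist":[0,0,0],"jaw":1},{"xyz":[0.1,1.1,0],"twist":[0,0,0],"jaw":1},{"xyz":[0.1,1.4,0],"twist":[0,0,0],"jaw":1},{"xyz":[0.1,1.7,0],"twist":[0,0,0],"jaw":1},{"xyz":[0.1,2,0],"twist":[0,0,0],"jaw":1}]}}

```text
time_s: 8.83
tool_pos: [0.5947, -0.0114, 0.2487]
tool_rot: [180.0, 0.0, 118.7]
force: [-0.3, -0.1, -0.9]
grip_width: 0.0194
grasp_force: 40.0
```

Call:
{"name": "servo_tool", "arguments": {"plan": [{"xyz":[0,0.2,0],"twist":[0,0,0],"jaw":1},{"xyz":[0,0.4,0],"twist":[0,0,0],"jaw":1},{"xyz":[0,0.6,0],"twist":[0,0,0],"jaw":1},{"xyz":[0,0.6,0],"twist":[0,0,0],"jaw":1},{"xyz":[0,0.6,0],"twist":[0,0,0],"jaw":1}]}}

```text
time_s: 9.25
tool_pos: [0.5997, -0.0088, 0.2487]
tool_rot: [-180.0, -0.0, 118.7]
force: [0.2, -0.7, -1.0]
grip_width: 0.0196
grasp_force: 40.0
```

```bash
cat >> h.py <<'E'
def sf():
    d=np.array([.4802,-.8771,0]);n=np.array([.8771,.4802,0]);o=env.get_obs();X=o["tool_pos"]-np.array([.682,-.130,0])
    print('t',o['time_s'],'s,l mm',(d@X*1e3).round(1),(n@X*1e3).round(1),'z',X[2].round(4),'F along d,n,z',(d@o['force']).round(2),(n@o['force']).round(2),o['force'][2].round(2),'tq',o['wrist_torque'].round(2))
E
python3 -c "
from h import *
sf();st()"
```

```text
t 9.25 s,l mm -145.8 -14.0 z 0.2487 F along d,n,z 0.65 -0.18 -0.99 tq [ 0.04 -0.14 -0.  ]
{'time_s': 9.25, 'qpos': [28.547, 23.685, -36.807, 99.485, 15.804, 62.098, 15.244], 'tool_pos': [0.6, -0.009, 0.249], 'tool_rot': [-179.989, -0.003, 118.666], 'force': [0.152, -0.663, -0.992], 'wrist_torque': [0.043, -0.136, -0.004], 'grip_width': 0.02, 'grasp_force': 39.979}
```

Call:
{"name": "servo_tool", "arguments": {"plan": [{"xyz":[0.2,0,0],"twist":[0,0,0],"jaw":1},{"xyz":[0.5,0,0],"twist":[0,0,0],"jaw":1},{"xyz":[0.8,0,0],"twist":[0,0,0],"jaw":1},{"xyz":[1.1,0,0],"twist":[0,0,0],"jaw":1},{"xyz":[1.3,0,0],"twist":[0,0,0],"jaw":1},{"xyz":[1.5,0,0],"twist":[0,0,0],"jaw":1},{"xyz":[1.7,0,0],"twist":[0,0,0],"jaw":1},{"xyz":[1.9,0,0],"twist":[0,0,0],"jaw":1},{"xyz":[2.1,0,0],"twist":[0,0,0],"jaw":1},{"xyz":[2.4,0,0],"twist":[0,0,0],"jaw":1}]}}

```text
time_s: 10.08
tool_pos: [0.5883, 0.0116, 0.2488]
tool_rot: [180.0, 0.0, 118.6]
force: [0.9, -2.1, -1.9]
grip_width: 0.0199
grasp_force: 40.0
```

```bash
python3 -c "
from h import *
sf()"
```

```text
t 10.0833 s,l mm -169.2 -14.2 z 0.2488 F along d,n,z 2.23 -0.25 -1.92 tq [-0.41 -0.34 -0.01]
```

The hook has caught: 2.2 N of drag. I'll draw steadily to just short of the earliest stop position.

Call:
{"name": "servo_tool", "arguments": {"plan": [{"xyz":[0.3,0,0],"twist":[0,0,0],"jaw":1},{"xyz":[0.6,0,0],"twist":[0,0,0],"jaw":1},{"xyz":[0.9,0,0],"twist":[0,0,0],"jaw":1},{"xyz":[1.2,0,0],"twist":[0,0,0],"jaw":1},{"xyz":[1.5,0,0],"twist":[0,0,0],"jaw":1},{"xyz":[1.8,0,0],"twist":[0,0,0],"jaw":1},{"xyz":[2.1,0,0],"twist":[0,0,0],"jaw":1},{"xyz":[2.4,0,0],"twist":[0,0,0],"jaw":1},{"xyz":[2.7,0,0],"twist":[0,0,0],"jaw":1},{"xyz":[3,0,0],"twist":[0,0,0],"jaw":1}]}}

```text
time_s: 10.92
tool_pos: [0.5736, 0.0388, 0.2487]
tool_rot: [-180.0, 0.0, 118.7]
force: [1.0, -2.4, -1.2]
grip_width: 0.0195
grasp_force: 40.0
```

Call:
{"name": "servo_tool", "arguments": {"plan": [{"xyz":[0.3,0,0],"twist":[0,0,0],"jaw":1},{"xyz":[0.6,0,0],"twist":[0,0,0],"jaw":1},{"xyz":[0.9,0,0],"twist":[0,0,0],"jaw":1},{"xyz":[1.2,0,0],"twist":[0,0,0],"jaw":1},{"xyz":[1.5,0,0],"twist":[0,0,0],"jaw":1},{"xyz":[1.8,0,0],"twist":[0,0,0],"jaw":1},{"xyz":[2.1,0,0],"twist":[0,0,0],"jaw":1},{"xyz":[2.4,0,0],"twist":[0,0,0],"jaw":1},{"xyz":[2.7,0,0],"twist":[0,0,0],"jaw":1},{"xyz":[3,0,0],"twist":[0,0,0],"jaw":1}]}}

```text
time_s: 11.75
tool_pos: [0.5592, 0.0651, 0.2487]
tool_rot: [-180.0, 0.0, 118.7]
force: [0.7, -1.8, -1.3]
grip_width: 0.0194
grasp_force: 40.0
```

```bash
python3 -c "
from h import *
sf();st()"
```

```text
t 11.75 s,l mm -230.1 -14.0 z 0.2487 F along d,n,z 1.91 -0.28 -1.27 tq [-0.5  -0.4  -0.01]
{'time_s': 11.75, 'qpos': [24.529, 19.822, -39.456, 104.657, 14.331, 60.58, 8.288], 'tool_pos': [0.559, 0.065, 0.249], 'tool_rot': [-179.992, 0.004, 118.664], 'force': [0.671, -1.811, -1.273], 'wrist_torque': [-0.505, -0.403, -0.007], 'grip_width': 0.019, 'grasp_force': 39.98}
```

Call:
{"name": "servo_tool", "arguments": {"plan": [{"xyz":[0.3,0,0],"twist":[0,0,0],"jaw":1},{"xyz":[0.6,0,0],"twist":[0,0,0],"jaw":1},{"xyz":[0.9,0,0],"twist":[0,0,0],"jaw":1},{"xyz":[1.2,0,0],"twist":[0,0,0],"jaw":1},{"xyz":[1.5,0,0],"twist":[0,0,0],"jaw":1},{"xyz":[1.8,0,0],"twist":[0,0,0],"jaw":1},{"xyz":[2.1,0,0],"twist":[0,0,0],"jaw":1},{"xyz":[2.4,0,0],"twist":[0,0,0],"jaw":1},{"xyz":[2.7,0,0],"twist":[0,0,0],"jaw":1},{"xyz":[3,0,0],"twist":[0,0,0],"jaw":1}]}}

```text
time_s: 12.58
tool_pos: [0.5449, 0.0914, 0.2487]
tool_rot: [-180.0, 0.0, 118.7]
force: [2.1, -1.6, -1.6]
grip_width: 0.0196
grasp_force: 40.0
```

Call:
{"name": "servo_tool", "arguments": {"plan": [{"xyz":[0.3,0,0],"twist":[0,0,0],"jaw":1},{"xyz":[0.6,0,0],"twist":[0,0,0],"jaw":1},{"xyz":[0.9,0,0],"twist":[0,0,0],"jaw":1},{"xyz":[1.2,0,0],"twist":[0,0,0],"jaw":1},{"xyz":[1.4,0,0],"twist":[0,0,0],"jaw":1},{"xyz":[1.6,0,0],"twist":[0,0,0],"jaw":1},{"xyz":[1.8,0,0],"twist":[0,0,0],"jaw":1},{"xyz":[2,0,0],"twist":[0,0,0],"jaw":1},{"xyz":[2.2,0,0],"twist":[0,0,0],"jaw":1},{"xyz":[2.4,0,0],"twist":[0,0,0],"jaw":1}]}}

```text
time_s: 13.42
tool_pos: [0.5334, 0.1123, 0.2487]
tool_rot: [-180.0, 0.0, 118.7]
force: [0.6, -1.6, -1.0]
grip_width: 0.0195
grasp_force: 40.0
```

```bash
python3 -c "
from h import *
sf();st()"
```

```text
t 13.4167 s,l mm -283.9 -13.9 z 0.2487 F along d,n,z 1.7 -0.24 -1.05 tq [-0.47 -0.38  0.01]
{'time_s': 13.417, 'qpos': [21.421, 17.961, -41.228, 107.086, 13.589, 59.927, 3.357], 'tool_pos': [0.533, 0.112, 0.249], 'tool_rot': [-179.995, 0.005, 118.658], 'force': [0.61, -1.608, -1.046], 'wrist_torque': [-0.474, -0.376, 0.009], 'grip_width': 0.019, 'grasp_force': 39.979}
```

```bash
python3 - <<'E'
from h import *
T=dict(np.load('pics/top0.npz'));S=dict(np.load('pics/scene0.npz'))
d=np.array([.4802,-.8771,0]);n=np.array([.8771,.4802,0]);pin=np.array([.682,-.130,0])
a=(335+97/2.3-.5,95+247/2.3-.5); b=(300+(560-418)/3.3-.5,85+438/3.3-.5)
for X in(onz(T,*a,.0385),onz(S,*b,.0385),tri(T,a,S,b)[0]): print(X.round(4),'s rel pin',(d@(X-pin)*1e3).round(1),(n@(X-pin)*1e3).round(1))
x0,y0=340,185
im=[cv2.resize(c['img'][y:y+h,x:x+w,::-1],None,fx=8,fy=8,interpolation=2) for c,x,y,w,h in((T,345,190,50,45),(S,318,205,48,45))]
cv2.imwrite('pics/tip.png',np.hstack(im)); print(np.hstack(im).shape)
E
```

```text
[0.6046 0.0076 0.0385] s rel pin -157.8 -1.8
[0.6047 0.0064 0.0385] s rel pin -156.7 -2.3
[0.604  0.0074 0.0398] s rel pin -158.0 -2.4
(360, 784, 3)
```

View pics/tip.png

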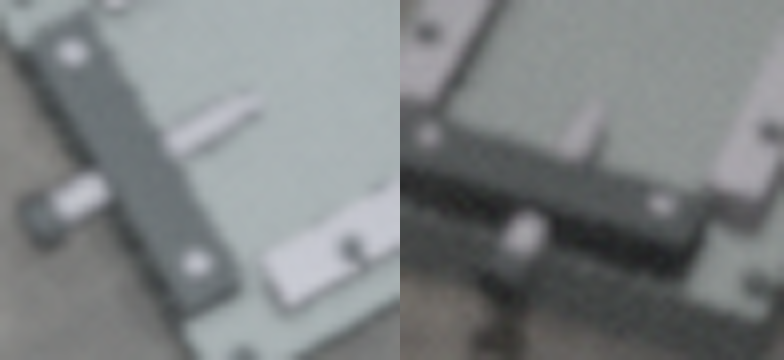

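Both views put the plunger tip 157.5 mm out from the pin's start position: top px (377,202), scene px (342.5,218). That means contact about 22 mm further on. I'll go 15 mm, then feel my way.

Call:
{"name": "servo_tool", "arguments": {"plan": [{"xyz":[0.2,0,0],"twist":[0,0,0],"jaw":1},{"xyz":[0.4,0,0],"twist":[0,0,0],"jaw":1},{"xyz":[0.6,0,0],"twist":[0,0,0],"jaw":1},{"xyz":[0.8,0,0],"twist":[0,0,0],"jaw":1},{"xyz":[1.0,0,0],"twist":[0,0,0],"jaw":1},{"xyz":[1.1,0,0],"twist":[0,0,0],"jaw":1},{"xyz":[1.2,0,0],"twist":[0,0,0],"jaw":1},{"xyz":[1.3,0,0],"twist":[0,0,0],"jaw":1},{"xyz":[1.4,0,0],"twist":[0,0,0],"jaw":1},{"xyz":[1.5,0,0],"twist":[0,0,0],"jaw":1}]}}

```text
time_s: 14.25
tool_pos: [0.5263, 0.1254, 0.2487]
tool_rot: [-180.0, 0.0, 118.7]
force: [1.4, -2.1, -0.6]
grip_width: 0.0201
grasp_force: 40.0
```

Call:
{"name": "servo_tool", "arguments": {"plan": [{"xyz":[0.05,0,0],"twist":[0,0,0],"jaw":1},{"xyz":[0.1,0,0],"twist":[0,0,0],"jaw":1},{"xyz":[0.15,0,0],"twist":[0,0,0],"jaw":1},{"xyz":[0.2,0,0],"twist":[0,0,0],"jaw":1}]}}

```text
time_s: 14.58
tool_pos: [0.5253, 0.1271, 0.2487]
tool_rot: [-180.0, 0.0, 118.7]
force: [1.0, -3.0, -1.3]
grip_width: 0.0197
grasp_force: 40.0
```

```bash
python3 -c "
from h import *
sf()"
```

```text
t 14.5833 s,l mm -300.8 -13.9 z 0.2487 F along d,n,z 3.11 -0.57 -1.33 tq [-0.45 -0.37 -0.07]
```

Call:
{"name": "servo_tool", "arguments": {"plan": [{"xyz":[0.05,0,0],"twist":[0,0,0],"jaw":1},{"xyz":[0.1,0,0],"twist":[0,0,0],"jaw":1},{"xyz":[0.15,0,0],"twist":[0,0,0],"jaw":1},{"xyz":[0.2,0,0],"twist":[0,0,0],"jaw":1}]}}

```text
time_s: 14.92
tool_pos: [0.5244, 0.1289, 0.2487]
tool_rot: [-180.0, 0.0, 118.7]
force: [1.6, -1.8, -1.8]
grip_width: 0.0192
grasp_force: 40.0
```

```bash
python3 -c "
from h import *
sf()"
```

```text
t 14.9167 s,l mm -302.8 -13.9 z 0.2487 F along d,n,z 2.41 0.56 -1.8 tq [-0.42 -0.42 -0.08]
```

Call:
{"name": "servo_tool", "arguments": {"plan": [{"xyz":[0.05,0,0],"twist":[0,0,0],"jaw":1},{"xyz":[0.1,0,0],"twist":[0,0,0],"jaw":1},{"xyz":[0.15,0,0],"twist":[0,0,0],"jaw":1},{"xyz":[0.2,0,0],"twist":[0,0,0],"jaw":1}]}}

```text
time_s: 15.25
tool_pos: [0.5234, 0.1307, 0.2487]
tool_rot: [-180.0, 0.0, 118.7]
force: [0.8, -3.0, -1.3]
grip_width: 0.0198
grasp_force: 40.0
```

```bash
python3 -c "
from h import *
sf()"
```

```text
t 15.25 s,l mm -304.8 -13.9 z 0.2487 F along d,n,z 3.0 -0.73 -1.28 tq [-0.4  -0.34 -0.04]
```

Call:
{"name": "servo_tool", "arguments": {"plan": [{"xyz":[0.05,0,0],"twist":[0,0,0],"jaw":1},{"xyz":[0.1,0,0],"twist":[0,0,0],"jaw":1},{"xyz":[0.15,0,0],"twist":[0,0,0],"jaw":1},{"xyz":[0.2,0,0],"twist":[0,0,0],"jaw":1}]}}

```text
time_s: 15.58
tool_pos: [0.5224, 0.1324, 0.2487]
tool_rot: [-180.0, 0.0, 118.7]
force: [1.5, -2.2, -1.3]
grip_width: 0.0198
grasp_force: 40.0
```

```bash
python3 -c "
from h import *
sf()"
```

```text
t 15.5833 s,l mm -306.8 -13.9 z 0.2487 F along d,n,z 2.71 0.27 -1.32 tq [-0.39 -0.35 -0.01]
```

Call:
{"name": "servo_tool", "arguments": {"plan": [{"xyz":[0.05,0,0],"twist":[0,0,0],"jaw":1},{"xyz":[0.1,0,0],"twist":[0,0,0],"jaw":1},{"xyz":[0.15,0,0],"twist":[0,0,0],"jaw":1},{"xyz":[0.2,0,0],"twist":[0,0,0],"jaw":1}]}}

```text
time_s: 15.92
tool_pos: [0.5216, 0.134, 0.2487]
tool_rot: [-180.0, 0.0, 118.7]
force: [1.3, -3.0, -1.2]
grip_width: 0.0198
grasp_force: 40.0
```

```bash
python3 -c "
from h import *
sf()"
```

```text
t 15.9167 s,l mm -308.6 -13.9 z 0.2487 F along d,n,z 3.23 -0.31 -1.23 tq [-0.62 -0.47 -0.02]
```

Torque has risen (about 2.7 N to 4.2 N), so this is first contact. Smaller steps now.

Call:
{"name": "servo_tool", "arguments": {"plan": [{"xyz":[0.05,0,0],"twist":[0,0,0],"jaw":1},{"xyz":[0.1,0,0],"twist":[0,0,0],"jaw":1},{"xyz":[0.1,0,0],"twist":[0,0,0],"jaw":1}]}}

```text
time_s: 16.17
tool_pos: [0.5213, 0.1346, 0.2487]
tool_rot: [180.0, 0.1, 118.6]
force: [2.9, -4.6, -0.9]
grip_width: 0.0197
grasp_force: 40.0
```

```bash
python3 -c "
from h import *
sf()"
```

```text
t 16.1667 s,l mm -309.2 -13.9 z 0.2487 F along d,n,z 5.38 0.33 -0.87 tq [-0.83 -0.64 -0.05]
```

Call:
{"name": "servo_tool", "arguments": {"plan": [{"xyz":[0.05,0,0],"twist":[0,0,0],"jaw":1},{"xyz":[0.1,0,0],"twist":[0,0,0],"jaw":1},{"xyz":[0.15,0,0],"twist":[0,0,0],"jaw":1},{"xyz":[0.15,0,0],"twist":[0,0,0],"jaw":1},{"xyz":[0.15,0,0],"twist":[0,0,0],"jaw":1}]}}

```text
time_s: 16.58
tool_pos: [0.5209, 0.1353, 0.2488]
tool_rot: [180.0, 0.1, 118.6]
force: [3.1, -4.7, -1.3]
grip_width: 0.0198
grasp_force: 40.0
```

```bash
python3 -c "
from h import *
sf()"
```

```text
t 16.5833 s,l mm -310.1 -13.9 z 0.2488 F along d,n,z 5.66 0.48 -1.34 tq [-1.09 -0.81  0.02]
```

Call:
{"name": "servo_tool", "arguments": {"plan": [{"xyz":[0.05,0,0],"twist":[0,0,0],"jaw":1},{"xyz":[0.1,0,0],"twist":[0,0,0],"jaw":1},{"xyz":[0.12,0,0],"twist":[0,0,0],"jaw":1},{"xyz":[0.12,0,0],"twist":[0,0,0],"jaw":1},{"xyz":[0.12,0,0],"twist":[0,0,0],"jaw":1}]}}

```text
time_s: 17.0
tool_pos: [0.5206, 0.1358, 0.2488]
tool_rot: [180.0, 0.1, 118.6]
force: [4.4, -5.1, -1.7]
grip_width: 0.0194
grasp_force: 40.0
```

```bash
python3 -c "
from h import *
sf();
for i in range(3): env.read_camera('top'); sf()"
```

```text
t 17.0 s,l mm -310.7 -13.9 z 0.2488 F along d,n,z 6.63 1.41 -1.7 tq [-1.3  -0.99 -0.05]
t 17.05 s,l mm -310.6 -14.0 z 0.2488 F along d,n,z 7.83 0.49 -1.92 tq [-1.29 -0.98 -0.02]
t 17.1 s,l mm -310.7 -13.9 z 0.2488 F along d,n,z 7.24 1.57 -2.16 tq [-1.31 -0.94  0.03]
t 17.15 s,l mm -310.7 -14.0 z 0.2488 F along d,n,z 8.41 0.67 -2.88 tq [-1.35 -0.97 -0.01]
```

Call:
{"name": "servo_tool", "arguments": {"plan": [{"xyz":[0.05,0,0],"twist":[0,0,0],"jaw":1},{"xyz":[0.1,0,0],"twist":[0,0,0],"jaw":1},{"xyz":[0.15,0,0],"twist":[0,0,0],"jaw":1},{"xyz":[0.2,0,0],"twist":[0,0,0],"jaw":1},{"xyz":[0.2,0,0],"twist":[0,0,0],"jaw":1},{"xyz":[0.2,0,0],"twist":[0,0,0],"jaw":1},{"xyz":[0.2,0,0],"twist":[0,0,0],"jaw":1}]}}

```text
time_s: 17.73
tool_pos: [0.5199, 0.1371, 0.2489]
tool_rot: [180.0, 0.2, 118.6]
force: [4.6, -7.3, -2.2]
grip_width: 0.0196
grasp_force: 40.0
```

```bash
python3 -c "
from h import *
sf();
for i in range(3): env.read_camera('top'); sf()"
```

```text
t 17.7333 s,l mm -312.1 -13.9 z 0.2489 F along d,n,z 8.59 0.51 -2.24 tq [-1.48 -1.11 -0.06]
t 17.7833 s,l mm -312.1 -13.9 z 0.2489 F along d,n,z 8.67 0.62 -2.92 tq [-1.57 -1.13  0.01]
t 17.8333 s,l mm -312.1 -13.9 z 0.2489 F along d,n,z 9.58 1.51 -2.0 tq [-1.55 -1.15  0.01]
t 17.8833 s,l mm -312.1 -13.9 z 0.2489 F along d,n,z 9.23 0.98 -1.71 tq [-1.51 -1.11 -0.01]
```

Call:
{"name": "servo_tool", "arguments": {"plan": [{"xyz":[0.05,0,0],"twist":[0,0,0],"jaw":1},{"xyz":[0.1,0,0],"twist":[0,0,0],"jaw":1},{"xyz":[0.12,0,0],"twist":[0,0,0],"jaw":1},{"xyz":[0.12,0,0],"twist":[0,0,0],"jaw":1},{"xyz":[0.12,0,0],"twist":[0,0,0],"jaw":1},{"xyz":[0.12,0,0],"twist":[0,0,0],"jaw":1},{"xyz":[0.12,0,0],"twist":[0,0,0],"jaw":1}]}}

```text
time_s: 18.47
tool_pos: [0.5196, 0.1375, 0.2489]
tool_rot: [180.0, 0.2, 118.5]
force: [5.9, -8.8, -1.9]
grip_width: 0.0198
grasp_force: 40.0
```

```bash
python3 -c "
from h import *
sf();
for i in range(3): env.read_camera('top'); sf()"
```

```text
t 18.4667 s,l mm -312.6 -14.0 z 0.2489 F along d,n,z 10.48 0.93 -1.93 tq [-1.77 -1.3   0.02]
t 18.5167 s,l mm -312.6 -13.9 z 0.2489 F along d,n,z 10.44 -0.18 -1.95 tq [-1.75 -1.25  0.01]
t 18.5667 s,l mm -312.6 -14.0 z 0.2489 F along d,n,z 10.87 0.75 -2.57 tq [-1.75 -1.34 -0.02]
t 18.6167 s,l mm -312.6 -13.9 z 0.2489 F along d,n,z 10.61 0.24 -2.43 tq [-1.77 -1.31  0.01]
```

The plunger load is about 8 N (10.6 N total less about 2.4 N drag), held for over 0.3 s. I'll ease off slowly.

Call:
{"name": "servo_tool", "arguments": {"plan": [{"xyz":[-0.04,0,0],"twist":[0,0,0],"jaw":1},{"xyz":[-0.08,0,0],"twist":[0,0,0],"jaw":1},{"xyz":[-0.12,0,0],"twist":[0,0,0],"jaw":1},{"xyz":[-0.16,0,0],"twist":[0,0,0],"jaw":1},{"xyz":[-0.2,0,0],"twist":[0,0,0],"jaw":1},{"xyz":[-0.24,0,0],"twist":[0,0,0],"jaw":1},{"xyz":[-0.28,0,0],"twist":[0,0,0],"jaw":1},{"xyz":[-0.32,0,0],"twist":[0,0,0],"jaw":1},{"xyz":[-0.36,0,0],"twist":[0,0,0],"jaw":1},{"xyz":[-0.4,0,0],"twist":[0,0,0],"jaw":1}]}}

```text
time_s: 19.45
tool_pos: [0.5206, 0.1358, 0.2488]
tool_rot: [180.0, 0.1, 118.6]
force: [2.3, -5.3, -2.4]
grip_width: 0.0199
grasp_force: 40.0
```

Call:
{"name": "servo_tool", "arguments": {"plan": [{"xyz":[-0.04,0,0],"twist":[0,0,0],"jaw":1},{"xyz":[-0.08,0,0],"twist":[0,0,0],"jaw":1},{"xyz":[-0.12,0,0],"twist":[0,0,0],"jaw":1},{"xyz":[-0.16,0,0],"twist":[0,0,0],"jaw":1},{"xyz":[-0.2,0,0],"twist":[0,0,0],"jaw":1},{"xyz":[-0.24,0,0],"twist":[0,0,0],"jaw":1},{"xyz":[-0.28,0,0],"twist":[0,0,0],"jaw":1},{"xyz":[-0.32,0,0],"twist":[0,0,0],"jaw":1},{"xyz":[-0.36,0,0],"twist":[0,0,0],"jaw":1},{"xyz":[-0.4,0,0],"twist":[0,0,0],"jaw":1}]}}

```text
time_s: 20.28
tool_pos: [0.5217, 0.1339, 0.2486]
tool_rot: [-180.0, -0.1, 118.7]
force: [0.4, -0.4, -1.3]
grip_width: 0.0194
grasp_force: 40.0
```

```bash
python3 -c "
from h import *
sf();st()"
```

```text
t 20.2833 s,l mm -308.4 -13.9 z 0.2486 F along d,n,z 0.56 0.14 -1.29 tq [-0.14 -0.27 -0.06]
{'time_s': 20.283, 'qpos': [19.892, 17.321, -42.06, 107.949, 13.283, 59.715, 1.061], 'tool_pos': [0.522, 0.134, 0.249], 'tool_rot': [-179.99, -0.063, 118.703], 'force': [0.39, -0.427, -1.292], 'wrist_torque': [-0.139, -0.269, -0.055], 'grip_width': 0.019, 'grasp_force': 39.98}
```

Call:
{"name": "servo_tool", "arguments": {"plan": [{"xyz":[-0.05,0,0],"twist":[0,0,0],"jaw":1},{"xyz":[-0.1,0,0],"twist":[0,0,0],"jaw":1},{"xyz":[-0.2,0,0],"twist":[0,0,0],"jaw":1},{"xyz":[-0.3,0,0],"twist":[0,0,0],"jaw":1},{"xyz":[-0.4,0,0],"twist":[0,0,0],"jaw":1},{"xyz":[-0.5,0,0],"twist":[0,0,0],"jaw":1},{"xyz":[-0.6,0,0],"twist":[0,0,0],"jaw":1},{"xyz":[-0.6,0,0],"twist":[0,0,0],"jaw":1}]}}

```text
time_s: 20.95
tool_pos: [0.5251, 0.1276, 0.2487]
tool_rot: [-180.0, 0.0, 118.6]
force: [-0.6, -0.1, -0.2]
grip_width: 0.0199
grasp_force: 40.0
```

```bash
python3 - <<'E'
from h import *
sf(); env.read_camera('top'); sf()
a=snap('top','top3');b=snap('scene','scene3')
ims=[cv2.resize(c['img'][y:y+h,x:x+w,::-1],None,fx=4.4,fy=4.4,interpolation=2) for c,x,y,w,h in((a,350,130,90,100),(b,290,130,90,100))]
cv2.imwrite('pics/m3.png',np.hstack(ims)); print(np.hstack(ims).shape)
E
```

```text
t 20.95 s,l mm -301.3 -13.9 z 0.2487 F along d,n,z -0.19 -0.6 -0.24 tq [ 0.03 -0.15  0.  ]
t 21.0 s,l mm -301.5 -13.9 z 0.2487 F along d,n,z -0.47 -0.7 -1.1 tq [ 0.01 -0.16 -0.05]
(440, 792, 3)
```

View pics/m3.png

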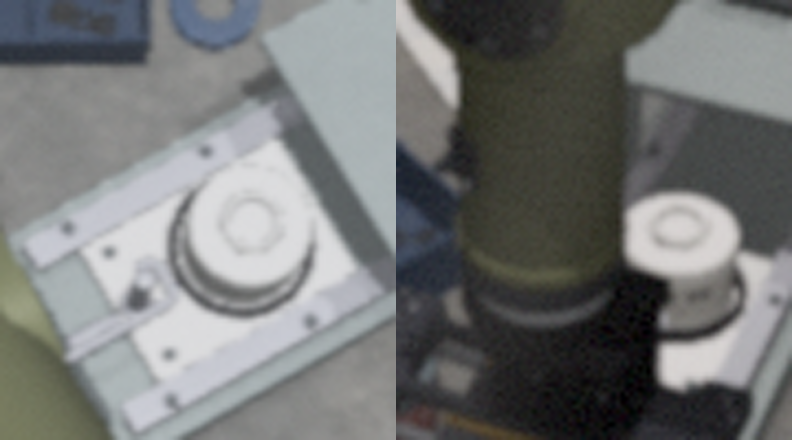

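The pin at (140,297) is inside the hook, with the bar behind it, the filter upright in its nest, and the load gone. I'll check the lateral clearance in numbers before lifting.

```bash
python3 - <<'E'
from h import *
c=dict(np.load('pics/top3.npz')); d=np.array([.4802,-.8771,0]);n=np.array([.8771,.4802,0])
pin=np.array([.682,-.130,0]); O=pin+d*-.3014+n*-.0139
px=lambda u,v:(350+u/4.4-.5,130+v/4.4-.5)
def hk(X): X=X-O; return (d@X*1e3).round(1),(n@X*1e3).round(1)
for z in(.106,.09,.074): print('blob as z',z,hk(onz(c,*px(140,297),z)))
for nm,u in(('rod',(75,345)),('rod2',(120,323)),('corner',(168,297)),('barend',(152,265)),('lip',(140,275))): print(nm,hk(onz(c,*px(*u),.076)))
g=cv2.cvtColor(c['img'],cv2.COLOR_RGB2GRAY)[188:206,366:394]; print(g)
E
```

```text
blob as z 0.106 (np.float64(147.1), np.float64(5.9))
blob as z 0.09 (np.float64(150.2), np.float64(8.6))
blob as z 0.074 (np.float64(153.2), np.float64(11.3))
rod (np.float64(108.2), np.float64(5.1))
rod2 (np.float64(135.9), np.float64(3.6))
corner (np.float64(166.2), np.float64(3.3))
barend (np.float64(167.6), np.float64(23.3))
lip (np.float64(159.0), np.float64(21.7))
[[155 155 161 187 210 218 214 196 172 179 204 216 220 218 217 211 205 198
  199 205 207 188 138 108 145 159 123 110]
 [166 165 161 168 196 215 217 213 209 211 216 218 218 217 207 195 194 193
  193 193 192 174 139 112 153 168 133 105]
 [173 173 167 161 182 209 218 219 219 219 218 219 219 216 205 190 189 183
  182 186 191 181 153 118 129 155 145 114]
 [175 177 173 164 167 195 215 219 219 220 220 220 219 216 201 181 179 177
  171 175 187 186 166 127 109 142 152 127]
 [176 176 176 170 164 184 209 218 219 219 219 219 219 215 200 188 193 193
  183 171 180 188 175 140 101 121 147 141]
 [176 176 177 174 167 166 189 211 219 220 219 218 218 207 189 190 202 203
  191 173 173 187 187 161 107  98 133 149]
 [177 177 178 177 174 165
[... 679 characters left out ...]
178 175 177 178 178 178 176 172 161 156 157 162 160 147 132 129 148 171
  185 186 184 183 194 210 217 219 219 219]
 [178 178 177 179 178 176 175 172 166 162 168 174 177 178 179 180 185 188
  186 185 187 200 211 217 219 220 219 219]
 [178 177 178 176 174 171 171 178 183 184 187 190 189 184 191 193 186 183
  192 207 211 216 218 219 220 219 219 219]
 [176 174 172 168 168 177 182 190 190 188 185 185 189 188 187 185 184 194
  210 217 219 219 218 220 219 219 219 218]
 [173 169 168 174 182 190 193 189 183 181 187 187 183 174 179 194 207 214
  218 219 219 219 219 219 219 220 219 219]
 [169 170 179 189 195 196 187 179 182 187 185 172 157 158 188 209 218 219
  219 220 219 219 219 219 220 220 220 219]]
```

Call:
{"name": "servo_tool", "arguments": {"plan": [{"xyz":[0,-0.1,0],"twist":[0,0,0],"jaw":1},{"xyz":[0,-0.2,0],"twist":[0,0,0],"jaw":1},{"xyz":[0,-0.2,0],"twist":[0,0,0],"jaw":1},{"xyz":[0,-0.2,0],"twist":[0,0,0],"jaw":1},{"xyz":[0,-0.2,0],"twist":[0,0,0],"jaw":1}]}}

```text
time_s: 21.52
tool_pos: [0.5231, 0.127, 0.2487]
tool_rot: [180.0, 0.0, 118.7]
force: [0.6, 0.4, -1.7]
grip_width: 0.0195
grasp_force: 40.0
```

```bash
python3 - <<'E'
from h import *
sf()
for i in range(3): env.read_camera('top'); sf()
E
```

```text
t 21.5167 s,l mm -301.7 -15.9 z 0.2487 F along d,n,z -0.09 0.74 -1.74 tq [-0.03 -0.07  0.  ]
t 21.5667 s,l mm -301.7 -15.9 z 0.2487 F along d,n,z 0.49 -0.31 -1.77 tq [ 0.09 -0.1   0.  ]
t 21.6167 s,l mm -301.7 -15.9 z 0.2487 F along d,n,z -0.22 -0.06 -1.06 tq [ 0.03 -0.12 -0.  ]
t 21.6667 s,l mm -301.7 -15.9 z 0.2487 F along d,n,z 0.13 0.18 -2.08 tq [ 0.03 -0.16  0.06]
```

Call:
{"name": "servo_tool", "arguments": {"plan": [{"xyz":[0,0,-0.3],"twist":[0,0,0],"jaw":1},{"xyz":[0,0,-0.8],"twist":[0,0,0],"jaw":1},{"xyz":[0,0,-1.4],"twist":[0,0,0],"jaw":1},{"xyz":[0,0,-2.1],"twist":[0,0,0],"jaw":1},{"xyz":[0,0,-2.8],"twist":[0,0,0],"jaw":1},{"xyz":[0,0,-3.6],"twist":[0,0,0],"jaw":1},{"xyz":[0,0,-4.4],"twist":[0,0,0],"jaw":1},{"xyz":[0,0,-5.4],"twist":[0,0,0],"jaw":1},{"xyz":[0,0,-6.4],"twist":[0,0,0],"jaw":1},{"xyz":[0,0,-7.4],"twist":[0,0,0],"jaw":1}]}}

```text
time_s: 22.5
tool_pos: [0.5232, 0.127, 0.3239]
tool_rot: [180.0, 0.0, 118.7]
force: [0.2, -0.2, -1.0]
grip_width: 0.02
grasp_force: 40.0
```

```bash
python3 - <<'E'
from h import *
sf(); to([.482,.2465,.322],-170.2); st()
E
```

```text
t 22.5 s,l mm -301.7 -15.9 z 0.3239 F along d,n,z 0.23 0.1 -0.98 tq [ 0.07 -0.13 -0.01]
to: xyz [12.46  2.12  0.19] twist [  0.    0.  -71.1]
{'time_s': 22.5, 'qpos': [22.528, 12.028, -43.23, 103.767, 8.89, 67.634, 5.194], 'tool_pos': [0.523, 0.127, 0.324], 'tool_rot': [179.983, 0.013, 118.665], 'force': [0.201, -0.15, -0.979], 'wrist_torque': [0.069, -0.131, -0.014], 'grip_width': 0.02, 'grasp_force': 39.979}
```

Call:
{"name": "servo_tool", "arguments": {"plan": [{"xyz":[1.2,0.2,0],"twist":[0,0,-7],"jaw":1},{"xyz":[2.5,0.4,0],"twist":[0,0,-14],"jaw":1},{"xyz":[3.7,0.6,0],"twist":[0,0,-21],"jaw":1},{"xyz":[5,0.8,0],"twist":[0,0,-28],"jaw":1},{"xyz":[6.2,1.1,0],"twist":[0,0,-35],"jaw":1},{"xyz":[7.5,1.3,0],"twist":[0,0,-42],"jaw":1},{"xyz":[8.7,1.5,0],"twist":[0,0,-49],"jaw":1},{"xyz":[10,1.7,0],"twist":[0,0,-56],"jaw":1},{"xyz":[11.2,1.9,0],"twist":[0,0,-63],"jaw":1},{"xyz":[12.5,2.1,0],"twist":[0,0,-70],"jaw":1}]}}

```text
time_s: 23.33
tool_pos: [0.4816, 0.2471, 0.3234]
tool_rot: [-180.0, 0.0, -171.0]
force: [0.2, 0.8, -1.8]
grip_width: 0.0195
grasp_force: 40.0
```

Call:
{"name": "servo_tool", "arguments": {"plan": [{"xyz":[0,0,1],"twist":[0,0,0],"jaw":1},{"xyz":[0,0,3],"twist":[0,0,0],"jaw":1},{"xyz":[0,0,5],"twist":[0,0,0],"jaw":1},{"xyz":[0,0,7],"twist":[0,0,0],"jaw":1},{"xyz":[0,0,9],"twist":[0,0,0],"jaw":1},{"xyz":[0,0,11],"twist":[0,0,0],"jaw":1},{"xyz":[0,0,12],"twist":[0,0,0],"jaw":1},{"xyz":[0,0,12.5],"twist":[0,0,0],"jaw":1},{"xyz":[0,0,12.5],"twist":[0,0,0],"jaw":1},{"xyz":[0,0,12.5],"twist":[0,0,0],"jaw":1}]}}

```text
time_s: 24.17
tool_pos: [0.482, 0.2468, 0.1983]
tool_rot: [180.0, 0.0, -171.4]
force: [-1.0, 0.1, -1.4]
grip_width: 0.0199
grasp_force: 40.0
```

```bash
python3 - <<'E'
from h import *
st(); to([.482,.2465,.187],-170.2)
E
```

```text
{'time_s': 24.167, 'qpos': [13.913, 25.394, -51.32, 109.42, 23.717, 56.387, 50.406], 'tool_pos': [0.482, 0.247, 0.198], 'tool_rot': [179.995, 0.036, -171.397], 'force': [-0.998, 0.059, -1.418], 'wrist_torque': [0.114, -0.152, 0.004], 'grip_width': 0.02, 'grasp_force': 39.979}
to: xyz [ 0.01 -0.03  1.13] twist [ 0.   0.  -1.2]
```

Lower the last 11 mm gently.

Call:
{"name": "servo_tool", "arguments": {"plan": [{"xyz":[0,0,0.3],"twist":[0,0,0],"jaw":1},{"xyz":[0,0,0.6],"twist":[0,0,0],"jaw":1},{"xyz":[0,0,0.8],"twist":[0,0,0],"jaw":1},{"xyz":[0,0,0.9],"twist":[0,0,0],"jaw":1},{"xyz":[0,0,1.0],"twist":[0,0,0],"jaw":1},{"xyz":[0,0,1.0],"twist":[0,0,0],"jaw":1}]}}

```text
time_s: 24.67
tool_pos: [0.4816, 0.2467, 0.1876]
tool_rot: [-180.0, -0.0, -171.3]
force: [-0.4, 0.8, -1.6]
grip_width: 0.0201
grasp_force: 40.0
```

```bash
python3 - <<'E'
from h import *
st()
E
```

```text
{'time_s': 24.667, 'qpos': [13.334, 26.266, -50.717, 109.825, 24.587, 55.422, 49.804], 'tool_pos': [0.482, 0.247, 0.188], 'tool_rot': [-179.992, -0.011, -171.338], 'force': [-0.37, 0.779, -1.552], 'wrist_torque': [0.173, -0.128, 0.056], 'grip_width': 0.02, 'grasp_force': 39.979}
```

Call:
{"name": "servo_tool", "arguments": {"plan": [{"xyz":[0,0,0.05],"twist":[0,0,0],"jaw":1},{"xyz":[0,0,0.1],"twist":[0,0,0],"jaw":1},{"xyz":[0,0,0.1],"twist":[0,0,0],"jaw":1},{"xyz":[0,0,0.1],"twist":[0,0,0],"jaw":0.6},{"xyz":[0,0,0.1],"twist":[0,0,0],"jaw":0.4},{"xyz":[0,0,0.1],"twist":[0,0,0],"jaw":0.2},{"xyz":[0,0,0.1],"twist":[0,0,0],"jaw":0.1},{"xyz":[0,0,0.1],"twist":[0,0,0],"jaw":0.1},{"xyz":[0,0,0.1],"twist":[0,0,0],"jaw":0.1},{"xyz":[0,0,0.1],"twist":[0,0,0],"jaw":0.1}]}}

```text
time_s: 25.5
tool_pos: [0.4816, 0.2467, 0.1867]
tool_rot: [-180.0, 0.0, -171.3]
force: [-0.1, 0.6, -0.5]
grip_width: 0.0586
grasp_force: 0.0
```

Call:
{"name": "servo_tool", "arguments": {"plan": [{"xyz":[0,0,-0.5],"twist":[0,0,0],"jaw":0.1},{"xyz":[0,0,-2],"twist":[0,0,0],"jaw":0.1},{"xyz":[0,0,-4],"twist":[0,0,0],"jaw":0.1},{"xyz":[0,0,-7],"twist":[0,0,0],"jaw":0.1},{"xyz":[0,0,-10],"twist":[0,0,0],"jaw":0.1},{"xyz":[0,0,-13],"twist":[0,0,0],"jaw":0.1},{"xyz":[0,0,-16],"twist":[0,0,0],"jaw":0.1},{"xyz":[0,0,-18],"twist":[0,0,0],"jaw":0.1},{"xyz":[0,0,-18],"twist":[0,0,0],"jaw":0.1}]}}

```text
time_s: 26.25
tool_pos: [0.4824, 0.2484, 0.3727]
tool_rot: [179.9, 0.5, -171.3]
force: [-0.3, 0.8, 0.6]
grip_width: 0.0785
grasp_force: 0.0
```

```bash
python3 - <<'E'
from h import *
st()
a=snap('top','top4');b=snap('scene','scene4')
ims=[a['img'][110:290,240:440,::-1],b['img'][90:290,200:400,::-1]]
ims=[cv2.resize(i,None,fx=2,fy=2,interpolation=2) for i in ims]
ims[0]=cv2.copyMakeBorder(ims[0],0,40,0,0,0); cv2.imwrite('pics/end.png',np.hstack(ims))
E
```

```text
{'time_s': 26.25, 'qpos': [21.691, 12.969, -58.106, 99.696, 11.667, 73.208, 59.628], 'tool_pos': [0.482, 0.248, 0.373], 'tool_rot': [179.939, 0.512, -171.306], 'force': [-0.339, 0.787, 0.598], 'wrist_torque': [0.126, -0.17, -0.017], 'grip_width': 0.078, 'grasp_force': 0.0}
```

View pics/end.png

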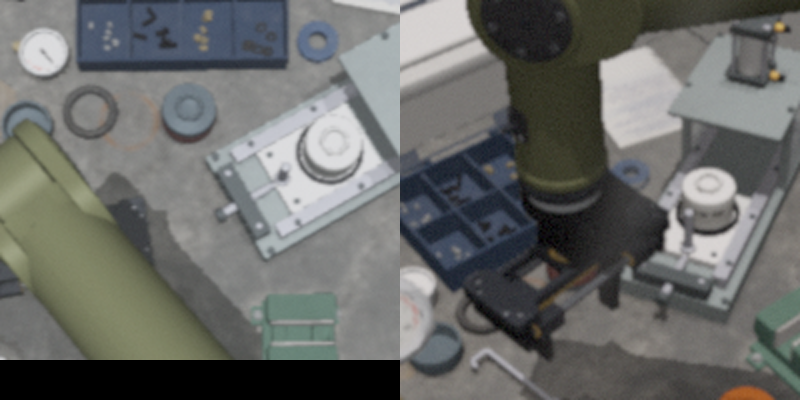

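The final view shows the hook flat on the bench, the shuttle against the plunger, and the filter upright in its nest. I'm handing the job in.

Call:
{"name": "servo_tool", "arguments": {"plan": [{"xyz":[0,0,0],"twist":[0,0,0],"jaw":0.1},{"xyz":[0,0,0],"twist":[0,0,0],"jaw":0.1},{"xyz":[0,0,0],"twist":[0,0,0],"jaw":0.1},{"xyz":[0,0,0],"twist":[0,0,0],"jaw":0.1}]}}

```text
time_s: 26.68
tool_pos: [0.4814, 0.2466, 0.3658]
tool_rot: [-180.0, -0.1, -171.3]
force: [-1.1, -0.5, 0.9]
grip_width: 0.0779
grasp_force: 0.0
```

```bash
python3 -c "
from cell import env
print(env.sign_off())"
```

```text
the job is handed in; nothing more can be done
None
```

I handed the job in at about 27 s: the shuttle was drawn out and held at about 8 N (estimated) on the sprung stop, then unhooked and left resting there with the filter upright in its nest, and the hook is laid flat on the bench; sign-off returned no verdict.

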